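# Seat the faceplate on the carving stand and close its keeper

### The arm

A 6-joint arm with a two-finger parallel gripper is mounted at the origin on the work surface. World frame = base frame: x ahead of the robot, y to its left, z up, the work surface at z = 0. Lengths are in m, angles in rad, forces in N, time in s.
With the tool pointing down it reaches from about 0.35 to 0.85 m from the base axis. Payload 8.1 kg.
Tool frame: the origin (TCP) lies between the finger pads; the fingertips stand 25 mm ahead of it and the grasp point (between the pads) lies 6 mm ahead of it (robot.tip_extent is the distance from the TCP to the fingertips, in m); z points along the fingers, y is the direction in which the jaws open and shut (so a half turn about z gives the same grasp; the last joint's range is limited). The gripper opens to 93 mm and grips with 3 to 60 N. Pads are 15 mm wide; open, the fingers measure 128 mm over their backs; the gripper's body (75 mm by 188 mm) begins 65 mm behind the grasp point.
Start: joints at [-1.362, 0.13, 1.488, -0, 1.523, -0.085], TCP at [0.174, -0.574, 0.213] pointing down, gripper open.
Joint ranges: [-2.96, 2.96], [-0.89, 2.26], [0.02, 2.5], [-1.34, 4.48], [0, 2.73], [-2.66, 2.66]. Speed limits (rad/s): [2.39, 2.39, 2.79, 3.14, 3.14, 3.14].

### API

Orientations are given as a rotation vector (axis times angle).
In Python, from plant import robot gives the robot as it stands.
- The arm moves only by the tool drive_tool, never from a script. Its argument "increments" is a list of rows, each a list of 7 numbers: the closure, from 0 (fully open) to 1 (shut), then the shift along the world's x, y, z in units of 25 mm (1.0 is 25 mm), then the turn, a rotation vector about the world's x, y, z in rad. In form: [[gripper, dx, dy, dz, rx, ry, rz], ...]. A call has 1 to 20 rows; each row is the pose to reach, as a shift and turn from the pose commanded when the call began; what a row does not reach only later rows make up. A row lasts 1/12 s, in which the tool goes at most 41.7 mm and 7.16 degrees, less where a joint would pass 70% of its speed; a pose out of reach is approached as far as the arm can. A call with a gripper value outside its range is refused whole. The fingers move at their own pace and stop on an object; "squeeze" is the grip in N (left out, the last holds). Time passes only in rows, so rows that repeat a pose let the fingers close. It gives the time, the measured TCP pose, the force and the opening at its end, in the units of the state.
- robot.read_state(): the state, without advancing time (a new reading comes with each control period).
- robot.read_camera(name): name is "scene" or "top" or "wrist"; returns a dict with "image" (420x560x3 uint8, red, green, blue), "fx", "fy", "cx", "cy" (pixels), "dist" ([k1, k2, p1, p2, k3] as OpenCV has them; the pictures are not rectified), "T" (4x4, takes a point from camera to world coordinates); the wrist camera has in their place "mount" (4x4, takes a point from camera to tool coordinates, whose origin is the TCP and whose axes are the flange's). Camera axes: x right, y down, z forward; pixel columns grow to the right and rows downward; lengths in m; the calibration is good to about 2 mm. A picture is of the moment at which its call begins: read the wrist's pose just before it. There is no depth.
- robot.close_job(): hands the job in, once; it reports no verdict.
The state is a dict: "t": time; "q": joint angles; "dq": joint speeds; "joint_torque": joint torques, N m; "tool_pos": TCP position; "orientation": TCP orientation; "force": force on the tool from outside, world axes, zero at the start; "wrist_torque": the same for the moment, N m; "opening": finger opening in m.
Only numpy, scipy, OpenCV 4.12 (cv2) and the standard library are available. Lean on these libraries where they do the work, as an engineer would, in place of code of your own. Each camera call takes 0.05 s, during which the arm holds its last target.

### The job

Fit the square aluminium faceplate onto the carving stand: lower it over the central spindle and turn it by feel until the drive pin enters its hole and it sits fully flat on the seat, never forcing it down hard (not above about 25 N) and not dropping it. Then swing the stand's keeper arm in over the plate until it meets its stop, let go, and leave the other things on the bench alone.

Things in the scene. Friction and masses are not known exactly. Their poses are not given: they have to be found in the camera images.
- plate: The faceplate, plain aluminium, about 0.3 kg, loose: a 96 x 96 mm square plate 10 mm thick with a 30 x 30 mm square hub standing 30 mm high on its middle (hub top 40 mm above the underside, hub sides parallel to the plate's; grip it by the hub from above). An 18 mm bore runs straight through plate and hub. Origin: centre of the underside; z up.
- pin_hole (a point): Centre, at the underside, of the plate's only pin hole: 9.5 mm wide, right through the plate, 34 mm from the plate's centre on its own +x axis.
- stand: The carving stand, dark iron, fixed: a round base 144 mm wide with a low lug towards its own +x. Origin: centre of the underside; z up. On it lies a round steel spindle nose 108 mm wide, its flat top (the seat) 45 mm above the bench. The nose is locked, turned about the spindle to an angle that is not reported.
- seat (a point): Centre of the seat, at the spindle's foot, 45 mm above the bench; axes as the stand's. The drive pin (8 mm thick, 12 mm high, tip tapered 1.5 mm) stands on the seat 34 mm from here, in a direction between -0.6 and +0.6 rad of the stand's +x axis. With its hole within about 0.05 rad of the pin the plate drops over it; otherwise it rides on the pin's top, 12 mm high.
- spindle_top (a point): Centre of the top of the spindle, 38 mm above the seat. The spindle is 16 mm thick, its last 4 mm tapered to 8 mm; axes as the stand's.
- keeper (a joint): The keeper arm's turn about an upright pivot, rad: 0 fully out, grows counter-clockwise seen from above, stop at 1.92 (arm points straight at the spindle). Starts between 0 and 0.5, turns stiffly (2 N at the knob), stays where left. Flat steel bar 58 mm long, 16 wide, 6 thick, underside 3 mm over a fully seated plate; an unseated plate blocks it.
- keeper_pivot (a point): The keeper's pivot axis at the arm's underside, 100 mm from the spindle along the stand's +x, 58 mm above the bench. At joint value q the arm points in the direction q + 1.222 rad from the stand's +x axis, counter-clockwise.
- keeper_knob (a point): Centre of the top of the keeper's upright round wooden knob, 14 mm thick and 30 mm high on the arm, 46 mm from the pivot; its top is 94 mm above the bench. It moves with the arm.
- offcut: Bystander: a flat square wooden offcut, 90 x 90 x 22 mm, without hub or holes. Origin: centre of the underside.
- glue: Bystander: glue bottle, 56 mm wide, 150 mm high. Origin: centre of the underside.
- wax_tin: Bystander: low round tin, 72 mm wide, 45 mm high. Origin: centre of the underside.
- gouge: Bystander: a gouge with a wooden handle, about 220 mm long, lying beyond the stand.
- mallet: Bystander: a round wooden mallet standing on its head, 86 mm wide, 230 mm high. Origin: centre of the underside.
- spoon_blank: Bystander: a flat wooden spoon blank, about 160 mm long, 18 mm thick.
- sharpening_stone: Bystander: a grey sharpening stone, 60 x 170 x 24 mm. Origin: centre of the underside.
There are look-alikes about, which are no part of the job. Leave any red look-alike of the stand alone.

How it is judged:
On the way, in this order (a step that is already met when the one before it is completed fails the run):
1. the faceplate is fully down on the seat, over spindle and pin (z of plate in the frame of seat below 0.002 m and horizontal distance between plate and seat below 0.003 m and angle between plate's own z axis and vertical below 0.035 rad), for 0.2 s.
2. the keeper is swung in over the plate to its stop (value of joint keeper above 1.8 rad), for 0.2 s.
At the end, for the whole second after the job is handed in: The faceplate is at rest flat on the seat (underside within 2 mm of it, centred within 3 mm, tilt under 2 degrees), which is possible only with the pin in its hole, and the keeper is in over it, within 0.12 rad of its stop (all of step 1 and linear speed of plate below 0.02 m/s and value of joint keeper above 1.8 rad); the robot touches nothing.
It fails at once if the plate is pressed or dropped on the stand with more than 45 N (contact force between plate and stand above 45 N).
It fails at once if a bystander is moved by more than 30 mm (distance of any of offcut, glue, wax_tin, gouge, mallet, spoon_blank, sharpening_stone from where it was at the start of the episode above 0.03 m).
It also fails if it takes over 72 s, if anything falls off the work surface, if the arm or the gripper's body presses on something with over 40 N, if the wrist force passes 120 N, or if a joint passes its speed limit or range.

## Working session

There is one attempt and no reset: what is moved stays moved. The work goes in short steps, Python scripts to look and compute and a tool call to move; the robot and the scene stay as the last step left them, time stands still between calls to the robot, and variables do not carry over. Pictures are saved under pics/ and viewed, and the job is handed in when it is done.

Besides the shell and the picture viewer there is one more tool, called after "Emit:" as name(argument=value, ...) on one line, values as JSON. drive_tool: Moves the arm, as the interface text tells. Its arguments: {"type":"object","properties":{"increments":{"type":"array"},"squeeze":{"type":"number"}},"required":["increments"]}

```bash
ls; mkdir -p pics
python3 - <<'E'
from plant import robot
import cv2
print(robot.read_state())
for n in ["scene","top","wrist"]:
    c=robot.read_camera(n)
    cv2.imwrite(f"pics/{n}0.png",c["image"][:,:,::-1])
    print(n,{k:v for k,v in c.items() if k!="image"})
print(robot.read_state()['t'])
E
```

```text
pics
{'t': 0.0, 'q': array([-1.36239690e+00,  1.31163022e-01,  1.48929119e+00, -1.91267678e-05,
        1.52299039e+00, -8.54250712e-02]), 'dq': array([-0.0013011 , -0.00072866,  0.00047119, -0.00146171, -0.0007833 ,
        0.0003992 ]), 'joint_torque': array([ 1.39524069e-03, -5.59841144e+01, -4.91755128e+01,  7.67090404e-02,
        3.55901476e-02, -1.05368115e-04]), 'tool_pos': array([ 0.17364739, -0.57371127,  0.21217981]), 'orientation': array([-3.10592316e+00, -4.59611022e-01,  2.08585347e-04]), 'force': array([-0.42108098,  0.09598859,  0.43624834]), 'wrist_torque': array([ 0.01768796, -0.01316813, -0.02666805]), 'opening': 0.09309570319104936}
scene {'fx': 389.96602321413417, 'fy': 389.96602321413417, 'cx': 280.8122866373237, 'cy': 202.44543069068268, 'dist': array([-0.03806072,  0.        ,  0.        ,  0.        ,  0.        ]), 'T': array([[ 0.6192625 ,  0.54115999, -0.56891109,  1.23155807],
       [ 0.78504393, -0.41304184,  0.46163022, -0.59599754],
       [ 0.01483172, -0.73249048, -0.68061569,  0.94853035],
       [ 0.        ,  0.        ,  0.        ,  1.        ]
[... 292 characters left out ...]
 -0.00182645, -0.03603095],
       [ 0.00307405, -0.0454002 , -0.99896415,  1.1544187 ],
       [ 0.        ,  0.        ,  0.        ,  1.        ]])}
wrist {'fx': 319.77439139434784, 'fy': 319.77439139434784, 'cx': 280.59573916316737, 'cy': 209.72390015680935, 'dist': array([-0.00666408,  0.        ,  0.        ,  0.        ,  0.        ]), 'mount': array([[ 5.43146749e-04, -9.63069121e-01, -2.69253734e-01,
         7.40535146e-02],
       [ 9.99999727e-01,  3.88155944e-04,  6.28870004e-04,
        -8.37073808e-04],
       [-5.01132844e-04, -2.69254002e-01,  9.63069069e-01,
        -1.71422151e-01],
       [ 0.00000000e+00,  0.00000000e+00,  0.00000000e+00,
         1.00000000e+00]])}
0.15
```

View pics/top0.png

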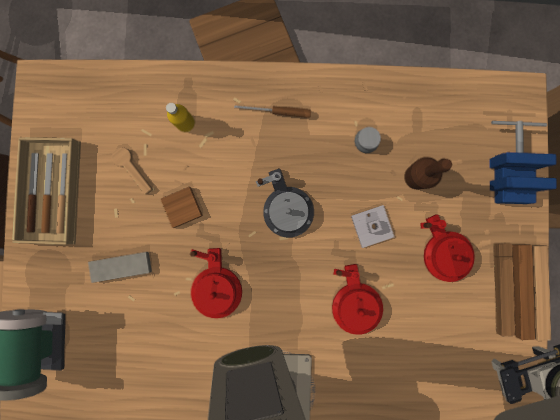

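View pics/scene0.png

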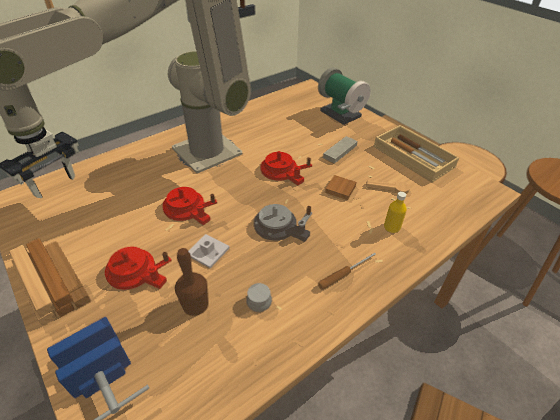

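View pics/wrist0.png

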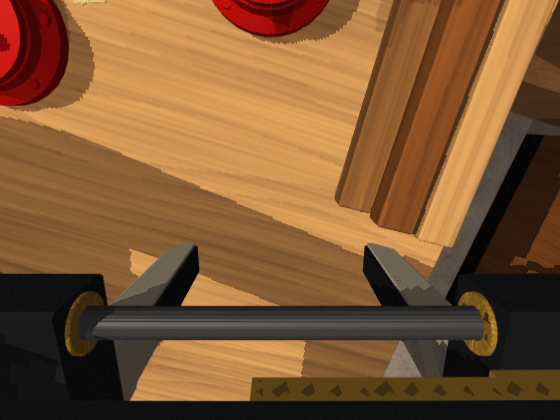

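```bash
cat > h.py <<'E'
import numpy as np, cv2
from scipy.spatial.transform import Rotation as R
def rays(c,px,T=None):
    K=np.array([[c["fx"],0,c["cx"]],[0,c["fy"],c["cy"]],[0,0,1]])
    u=cv2.undistortPoints(np.array(px,float).reshape(-1,1,2),K,np.array(c["dist"])).reshape(-1,2)
    T=c["T"] if T is None else T
    return T[:3,3],np.c_[u,np.ones(len(u))]@T[:3,:3].T
def onz(c,px,z,T=None):
    o,d=rays(c,px,T); return o+d*((z-o[2])/d[:,2])[:,None]
def proj(c,P,T=None):
    T=c["T"] if T is None else T
    K=np.array([[c["fx"],0,c["cx"]],[0,c["fy"],c["cy"]],[0,0,1]])
    Ti=np.linalg.inv(T)
    return cv2.projectPoints(np.array(P,float).reshape(-1,1,3),Ti[:3,:3],Ti[:3,3],K,np.array(c["dist"]))[0].reshape(-1,2)
def wristT(s,c):
    T=np.eye(4);T[:3,:3]=R.from_rotvec(s["orientation"]).as_matrix();T[:3,3]=s["tool_pos"]
    return T@c["mount"]
def crop(im,x0,y0,x1,y1,k,fn):
    cv2.imwrite(fn,cv2.resize(im[y0:y1,x0:x1,::-1],None,fx=k,fy=k,interpolation=cv2.INTER_CUBIC))
E
python3 - <<'E'
from plant import robot
from h import *
c=robot.read_camera("top"); im=c["image"]
crop(im,240,150,410,250,4.7,"pics/topz.png")
hsv=cv2.cvtColor(im,cv2.COLOR_RGB2HSV)
m=((hsv[...,1]<50)&(hsv[...,2]>110)).astype(np.uint8)*255
m[:, :330]=0; m[:195]=0; m[255:]=0; m[:,410:]=0
cs,_=cv2.findContours(m,cv2.RETR_EXTERNAL,cv2.CHAIN_APPROX_NONE)
k=max(cs,key=cv2.contourArea); r=cv2.minAreaRect(k); print(r)
b=cv2.boxPoints(r); P=onz(c,b,0.01); print(P, np.linalg.norm(np.diff(P[[0,1,2,3,0]],axis=0),axis=1))
print(P.mean(0)); e=P[1]-P[0]; print(np.arctan2(e[1],e[0]))
print(onz(c,[[288,211]],.045), onz(c,[[297,211]],.083))
E
```

```text
((372.4999694824219, 226.0), (33.83636474609375, 33.836368560791016), 71.56504821777344)
[[ 0.50242093 -0.21291158  0.01      ]
 [ 0.53532055 -0.30379045  0.01      ]
 [ 0.44510205 -0.33591897  0.01      ]
 [ 0.41259273 -0.24515325  0.01      ]] [0.09665068 0.09576858 0.09641199 0.09543914]
[ 0.47385906 -0.27444356  0.01      ]
-1.2234569617369324
[[ 0.50795721 -0.03415658  0.045     ]] [[ 0.50674687 -0.0580211   0.083     ]]
```

View pics/topz.png

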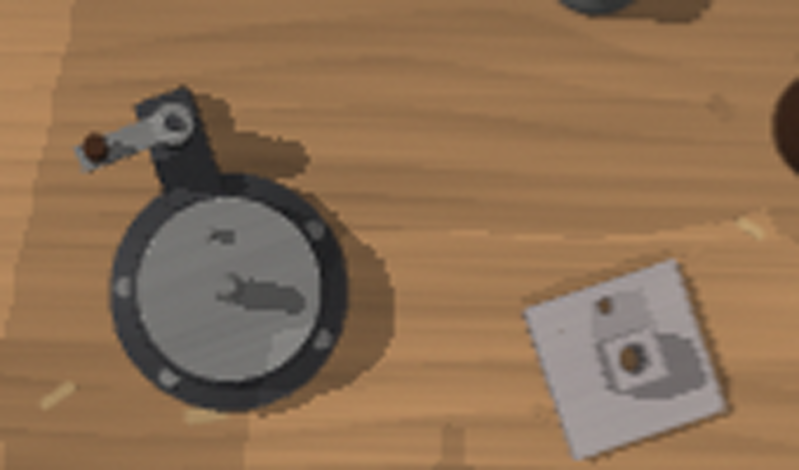

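Run:
```python
from plant import robot
from h import *
c=robot.read_camera("top"); im=c["image"]
s=robot.read_state(); M=R.from_rotvec(s["orientation"]).as_matrix(); print("toolx",M[:,0],"tooly",M[:,1])
f=lambda p:[240+(p[0]+.5)/4.7-.5,150+(p[1]+.5)/4.7-.5]
hole=onz(c,[f((604,305))],.01)[0]; ht=onz(c,[f((632,358))],.04)[0]; print("hole",hole,"hubtop",ht)
d=hole-np.array([.4739,-.2744,.01]); print(np.linalg.norm(d),np.arctan2(d[1],d[0]))
# stand: fit seat ellipse & base
hsv=cv2.cvtColor(im,cv2.COLOR_RGB2HSV)
g=((hsv[...,1]<90)).astype(np.uint8)*255
g[:, :250]=0; g[:,320]=0;g[:165]=0;g[250:]=0
sub=g[160:245,250:325]; crop(np.dstack([g]*3),240,150,410,250,4.7,"pics/gm.png")
# keeper ring pivot, knob
pv=onz(c,[f((174,122))],.064)[0]; kn=onz(c,[f((96,147))],.094)[0]; print("pivot",pv,"knob",kn,np.linalg.norm((kn-pv)[:2]))
st=onz(c,[f((229,290))],.045)[0]; base=onz(c,[f((229,293))],.03)[0]; print("seat",st,base)
d=pv-st; print("pivot dist",np.linalg.norm(d[:2]),"stand yaw",np.arctan2(d[1],d[0]))
dk=kn-pv; print("q",np.arctan2(dk[1],dk[0])-np.arctan2(d[1],d[0])-1.222)
P=np.array([.508,-.034,.045])
print([( (p-[239.5,149.5])*4.7).round() for p in proj(c,[[.508,-.034,.083],[.508,-.034,.045]])])
```

```text
toolx [9.57153027e-01 2.89582591e-01 7.42738883e-05] tooly [ 2.89582546e-01 -9.57152657e-01 -8.60350224e-04]
hole [ 0.50601207 -0.26124177  0.01      ] hubtop [ 0.4739815 -0.2724386  0.04     ]
0.034703370310712314 0.3888914254634143
pivot [ 0.60208779 -0.00080191  0.064     ] knob [0.58275176 0.04142672 0.094     ] 0.04644501419923906
seat [ 0.50713638 -0.03508282  0.045     ] [ 0.50608867 -0.03511879  0.03      ]
pivot dist 0.10095024331852741 stand yaw 0.3464726579826019
q 0.4317188972439385
[array([228., 286.]), array([228., 289.])]
```

Emit:
drive_tool(increments=[[0,1.0,1.0,0.3,0,0,0],[0,2.0,2.2,0.6,0,0,0],[0,3.2,3.5,0.8,0,0,0],[0,4.4,5,1,0,0,0],[0,5.6,6.5,1,0,0,0],[0,6.8,8,1,0,0,0],[0,8,9.5,1,0,0,0],[0,9.2,11,1,0,0,0],[0,10.0,12,1,0,0,0],[0,10.5,13.3,1,0,0,0],[0,10.5,14.5,1,0,0,0],[0,10.5,16,1,0,0,0],[0,10.5,17.5,1,0,0,0],[0,10.5,19,1,0,0,0],[0,10.5,20,1,0,0,0],[0,10.5,20.5,1,0,0,0],[0,10.5,20.5,1,0,0,0],[0,10.5,20.5,1,0,0,0]])

```text
t: 1.75
tool_pos: [0.4363, -0.0615, 0.2383]
orientation: [3.107, 0.463, 0.0]
force: [0.3, -0.2, -0.4]
opening: 0.0931
```

Run:
```python
from plant import robot
from h import *
s=robot.read_state();c=robot.read_camera("wrist");T=wristT(s,c)
cv2.imwrite("pics/w1.png",c["image"][:,:,::-1]); np.save("w1T.npy",T)
print(s["t"],s["tool_pos"],s["orientation"],proj(c,[[.507,-.035,.045],[.507,-.035,.083]],T))
```

```text
1.75 [ 0.43631294 -0.06149002  0.23832869] [3.10685775e+00 4.62723042e-01 3.84219277e-04] [[276.78798399 119.1856495 ]
 [276.38323312 119.04103862]]
```

View pics/w1.png

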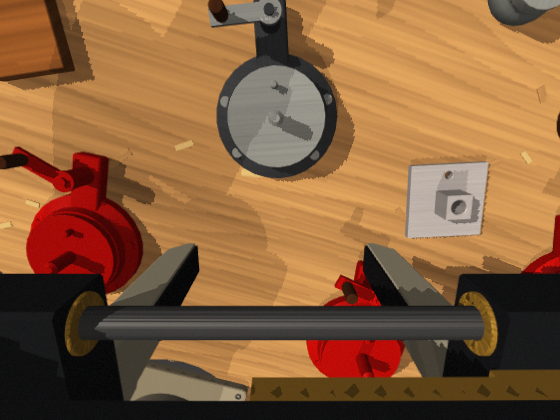

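Run:
```python
import cv2
im=cv2.imread("pics/w1.png")
cv2.imwrite("pics/w1z.png",cv2.resize(im[60:180,200:350],None,fx=5,fy=5,interpolation=cv2.INTER_CUBIC))
cv2.imwrite("pics/w1p.png",cv2.resize(im[150:250,395:500],None,fx=6,fy=6,interpolation=cv2.INTER_CUBIC))
```

```text
(no output)
```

View pics/w1z.png

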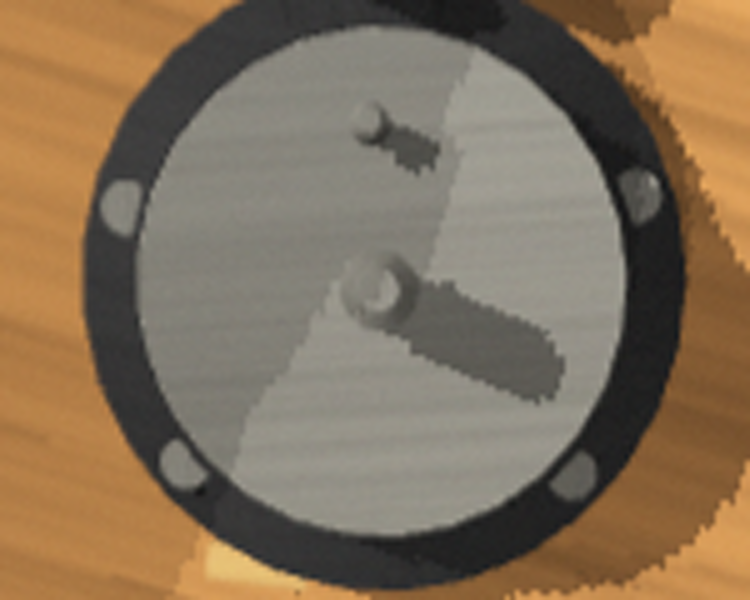

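View pics/w1p.png

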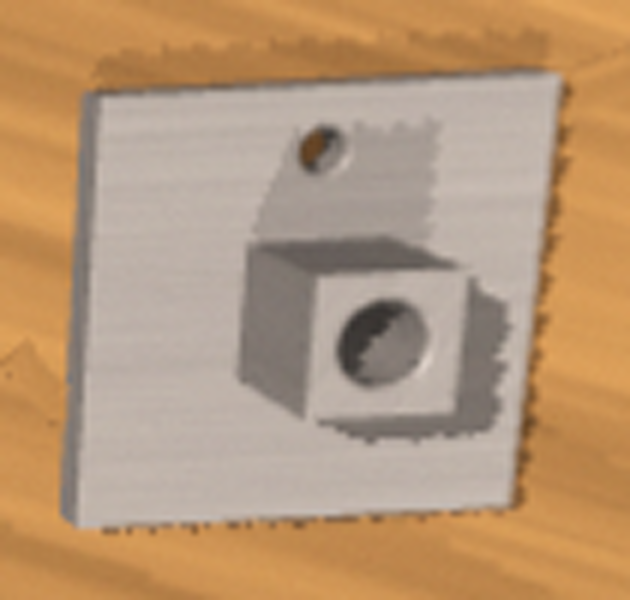

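Run:
```python
from plant import robot
from h import *
s=robot.read_state();c=robot.read_camera("wrist");T=np.load("w1T.npy")
f=lambda p:[200+(p[0]+.5)/5-.5,60+(p[1]+.5)/5-.5]
sp=onz(c,[f((383,290))],.083,T)[0]; pin=onz(c,[f((369,117))],.057,T)[0]; pb=onz(c,[f((373,127))],.045,T)[0]; seat=onz(c,[f((382,280))],.045,T)[0]
print("spindle",sp,"pin",pin,pb,"seat",seat)
for r in (sp,seat,np.array([.5071,-.0351,0])):
    d=(pin-r)[:2]; print(np.linalg.norm(d),np.arctan2(d[1],d[0]))
g=lambda p:[395+(p[0]+.5)/6-.5,150+(p[1]+.5)/6-.5]
b=[g(p) for p in [(95,93),(557,75),(512,507),(77,525)]]
q=onz(c,b,.01,T); q[3]=onz(c,[b[3]],.005,T)[0]
print(q,np.linalg.norm(q[1]-q[0]),np.linalg.norm(q[2]-q[1]),np.arctan2(*(q[1]-q[2])[1::-1]),"ctr",(q[0]+q[2])/2)
hub=onz(c,[g((p)) for p in [(315,277),(468,268),(458,413),(307,418)]],.04,T); print("hub",hub.mean(0),np.arctan2(*(hub[1]-hub[2])[1::-1]),np.arctan2(*(hub[0]-hub[1])[1::-1])-np.pi/2)
h=onz(c,[g((324,151))],.01,T)[0];print("hole",h, "bore",onz(c,[g((383,343))],.04,T))
d=h-hub.mean(0);print(np.hypot(*d[:2]),np.arctan2(d[1],d[0]))
```

```text
spindle [ 0.50825293 -0.03443435  0.083     ] pin [ 0.54042323 -0.02139197  0.057     ] [ 0.53989599 -0.02218293  0.045     ] seat [ 0.51036854 -0.03308224  0.045     ]
0.03471356864439626 0.3851671751287404
0.03224819858080455 0.3709588129695533
0.03603259005408926 0.39026577482329855
[[ 0.50299615 -0.21047183  0.01      ]
 [ 0.53474095 -0.3013504   0.01      ]
 [ 0.44531618 -0.33555622  0.01      ]
 [ 0.41205324 -0.2472044   0.005     ]] 0.09626342175078839 0.09574355132553065 0.3653380307605003 ctr [ 0.47415616 -0.27301403  0.01      ]
hub [ 0.47387427 -0.27360593  0.04      ] 0.3902395136844834 0.35685897255355625
hole [ 0.5058573  -0.26151155  0.01      ] bore [[ 0.47397163 -0.27268646  0.04      ]]
0.03419339002449984 0.3615294371320836
```

Run:
```python
from plant import robot
from h import *
s=robot.read_state();print(s["q"].round(2))
c=robot.read_camera("top"); crop(c["image"],340,120,480,240,5.5,"pics/mal.png")
print(proj(c,[[.6,-.4,0]]))
c=robot.read_camera("scene"); crop(c["image"],140,200,300,320,5,"pics/mals.png")
```

```text
[-0.26 -0.32  1.87 -0.    1.6   1.02]
[[415.83311839 183.37067796]]
```

View pics/mal.png

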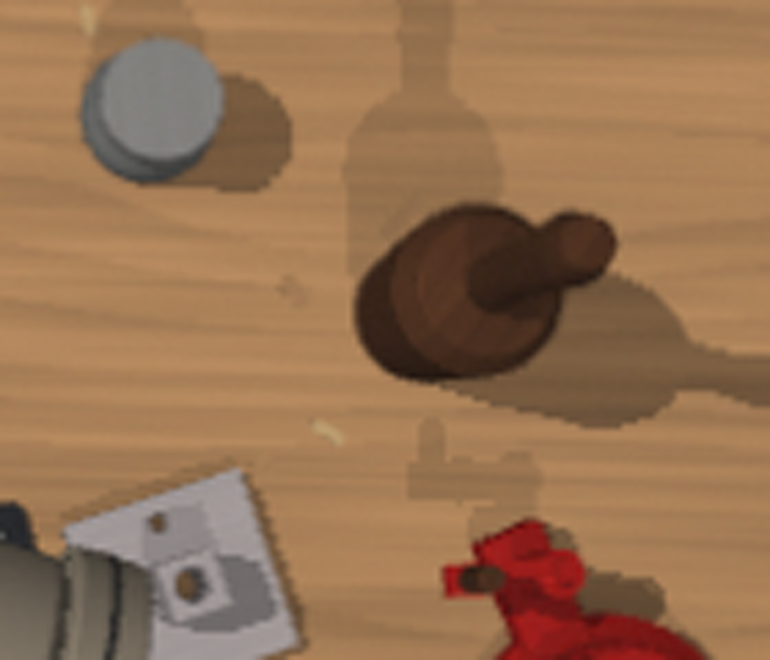

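View pics/mals.png

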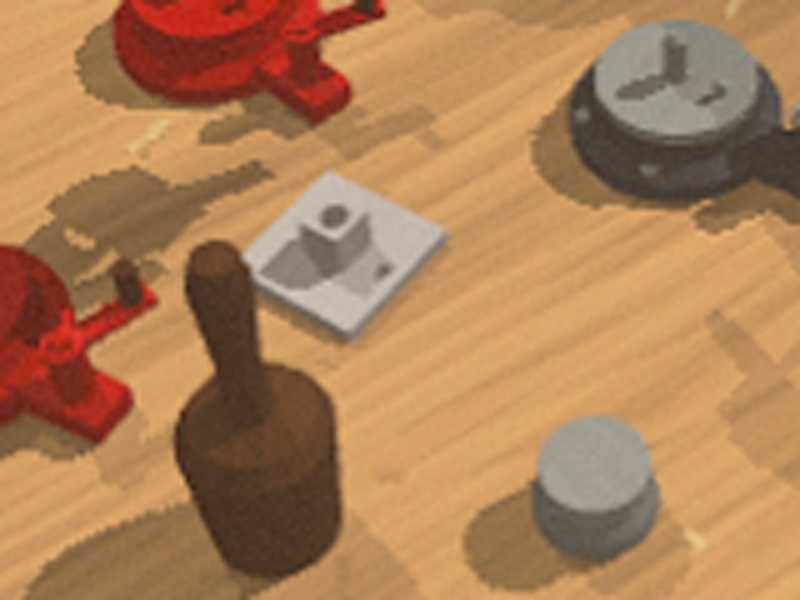

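Emit:
drive_tool(increments=[[0,0.1,-0.8,0,0,0,0],[0,0.3,-2.0,-0.3,0,0,0.02],[0,0.5,-3.3,-0.8,0,0,0.04],[0,0.8,-4.6,-1.5,0,0,0.058],[0,1.1,-5.9,-2.3,0,0,0.058],[0,1.3,-7.2,-3.2,0,0,0.058],[0,1.5,-8.1,-4.2,0,0,0.058],[0,1.5,-8.48,-5,0,0,0.058],[0,1.5,-8.48,-5.3,0,0,0.058],[0,1.5,-8.48,-5.5,0,0,0.058],[0,1.5,-8.48,-5.5,0,0,0.058],[0,1.5,-8.48,-5.5,0,0,0.058]])

```text
t: 2.95
tool_pos: [0.4742, -0.2735, 0.1018]
orientation: [3.092, 0.55, 0.001]
force: [1.1, -0.7, 1.8]
opening: 0.0927
```

Run:
```python
from plant import robot
from h import *
s=robot.read_state();c=robot.read_camera("wrist");T=wristT(s,c)
M=R.from_rotvec(s["orientation"]).as_matrix();print(s["tool_pos"],M[:,0],M[:,2])
cv2.imwrite("pics/w2.png",c["image"][:,:,::-1]); np.save("w2T.npy",T)
print(proj(c,[[.4739,-.2735,.04],s["tool_pos"]],T))
```

```text
[ 0.47422411 -0.2734795   0.10182224] [9.38603625e-01 3.44996560e-01 7.80296386e-04] [ 1.00257668e-03 -4.65877681e-04 -9.99999389e-01]
[[281.34907345 221.36032834]
 [281.88889881 253.2747912 ]]
```

View pics/w2.png

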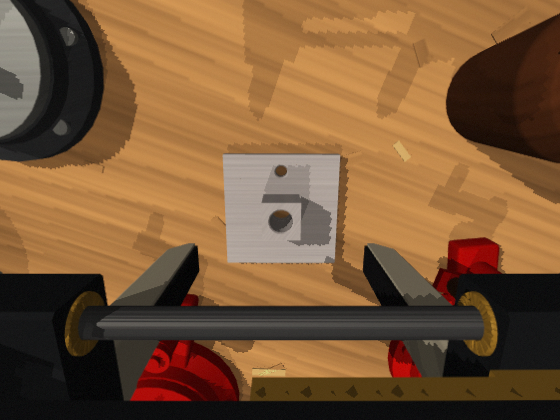

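Emit:
drive_tool(increments=[[0,0,0,-0.5,0,0,0],[0,0,0,-1.2,0,0,0],[0,0,0,-1.8,0,0,0],[0,0,0,-2.2,0,0,0],[0,0,0,-2.4,0,0,0],[0,0,0,-2.44,0,0,0],[0,0,0,-2.44,0,0,0],[0.4,0,0,-2.44,0,0,0],[0.6,0,0,-2.44,0,0,0],[0.75,0,0,-2.44,0,0,0],[0.85,0,0,-2.44,0,0,0],[0.85,0,0,-2.44,0,0,0],[0.85,0,0,-2.44,0,0,0],[0.85,0,0,-2.44,0,0,0],[0.85,0,0,-2.44,0,0,0],[0.85,0,0,-2.44,0,0,0]], squeeze=25)

```text
t: 4.33
tool_pos: [0.4737, -0.2738, 0.0397]
orientation: [-3.093, -0.55, 0.0]
force: [1.1, -0.3, -0.4]
opening: 0.0375
```

Emit:
drive_tool(increments=[[1,0,0,0,0,0,0],[1,0,0,0,0,0,0],[1,0,0,0,0,0,0],[1,0,0,0,0,0,0],[1,0,0,0,0,0,0],[1,0,0,0,0,0,0],[1,0,0,0.3,0,0,0],[1,0,0,0.8,0,0,0],[1,0,0,1.2,0,0,0],[1,0,0,1.2,0,0,0]], squeeze=30)

```text
t: 5.17
tool_pos: [0.4758, -0.2752, 0.0736]
orientation: [3.089, 0.549, 0.006]
force: [0.8, -0.4, -0.2]
opening: 0.0004
```

Run:
```python
from plant import robot
from h import *
s=robot.read_state();print(s["tool_pos"],s["force"],s["opening"])
for n in("wrist","scene"):
    c=robot.read_camera(n);cv2.imwrite(f"pics/{n}3.png",c["image"][:,:,::-1])
```

```text
[ 0.47578684 -0.27515687  0.07357315] [ 0.82587436 -0.41445482 -0.23923183] 0.0004027175176591053
```

View pics/wrist3.png

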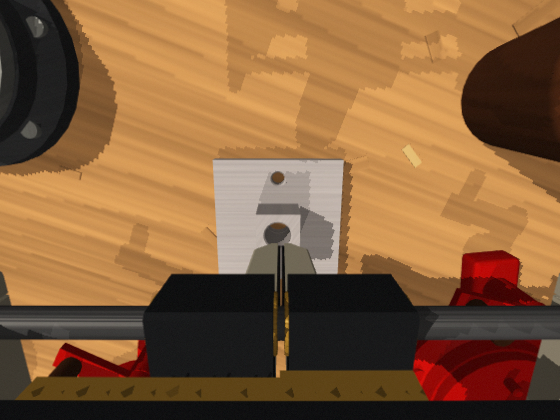

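View pics/scene3.png

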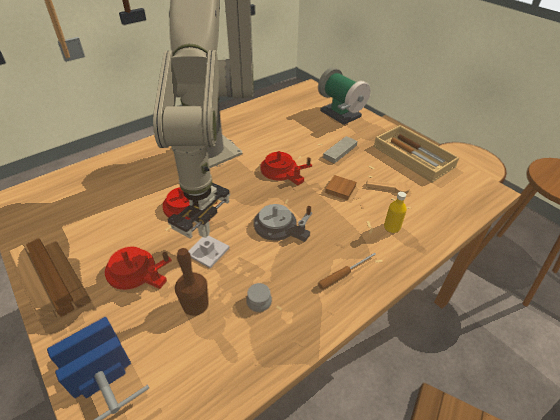

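Run:
```python
from plant import robot
from h import *
print(robot.tip_extent,[a for a in dir(robot) if a[0]!='_'])
im=cv2.imread("pics/wrist3.png");cv2.imwrite("pics/w3z.png",cv2.resize(im[140:320,190:370],None,fx=3.3,fy=3.3,interpolation=cv2.INTER_CUBIC))
im=cv2.imread("pics/scene3.png");cv2.imwrite("pics/s3z.png",cv2.resize(im[170:280,150:260],None,fx=5,fy=5,interpolation=cv2.INTER_CUBIC))
c=robot.read_camera("wrist");s=robot.read_state();T=wristT(s,c)
p=s["tool_pos"]
print(proj(c,[p,p-[0,0,.006],p-[0,0,.025],[.4739,-.2735,.04]],T))
c=robot.read_camera("scene");print((proj(c,[p,p-[0,0,.006],p-[0,0,.025],[.4739,-.2735,.04]])-[149.5,169.5])*5)
```

```text
0.025 ['IKError', 'close_job', 'read_camera', 'read_state', 'tip_extent']
[[281.88857873 253.27325767]
 [281.8344955  249.2548567 ]
 [281.68292808 237.99393822]
 [280.79440571 235.21525524]]
[[277.41219372 330.70918125]
 [278.58145244 337.37446694]
 [282.23336463 358.17815199]
 [283.80578998 363.32906512]]
```

View pics/w3z.png

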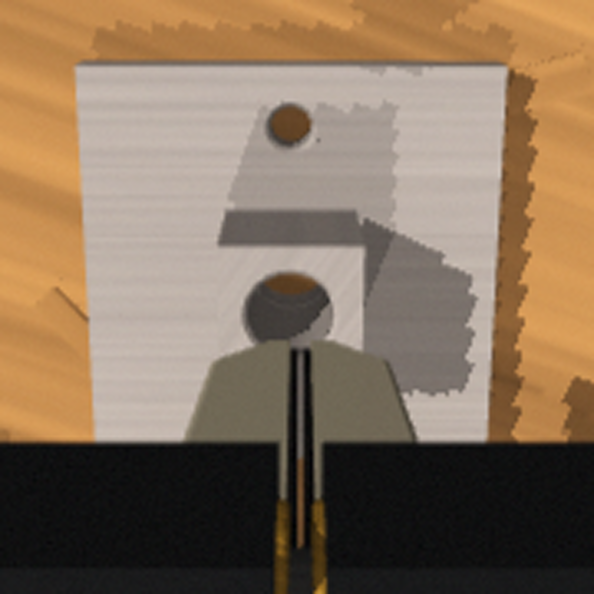

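View pics/s3z.png

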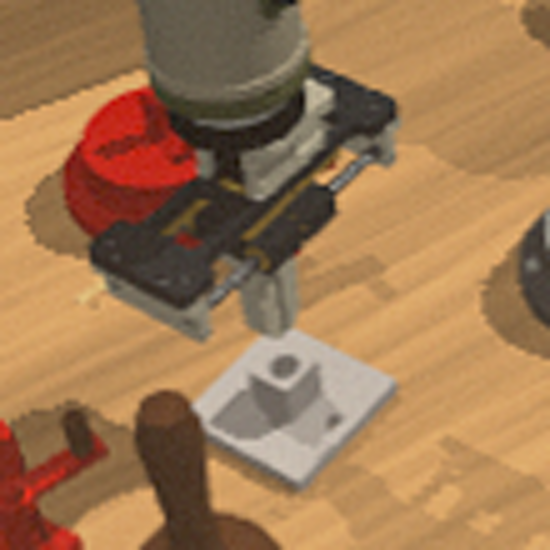

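Run:
```python
from plant import robot
from h import *
cw=robot.read_camera("wrist");s=robot.read_state();T=wristT(s,cw);cs=robot.read_camera("scene")
M=R.from_rotvec(s["orientation"]).as_matrix()
o1,d1=rays(cw,[[190+300.5/3.3-.5,140+345/3.3-.5]],T)
for px in [(268,335),(262,325),(275,330),(284,332)]:
    o2,d2=rays(cs,[[149.5+px[0]/5,169.5+px[1]/5]])
    A=np.c_[d1[0],-d2[0]];t=np.linalg.lstsq(A,o2-o1,rcond=None)[0]
    a=o1+t[0]*d1[0];b=o2+t[1]*d2[0]
    print(np.linalg.norm(a-b),(a+b)/2,"tool frame",M.T@((a+b)/2-s["tool_pos"]))
# hub top front/centre triangulated
o1,d1=rays(cw,[[190+289/3.3-.5,140+315/3.3-.5]],T)
o2,d2=rays(cs,[[149.5+286/5,169.5+364/5]])
A=np.c_[d1[0],-d2[0]];t=np.linalg.lstsq(A,o2-o1,rcond=None)[0];print("bore",o1+t[0]*d1[0],o2+t[1]*d2[0])
```

```text
0.009796706908681476 [ 0.47243615 -0.27517868  0.06337419] tool frame [-0.00153589  0.00112823  0.00599505]
0.015212891560638004 [ 0.47384851 -0.2758424   0.0727841 ] tool frame [-0.0004418   0.00223316 -0.00341578]
0.006895175393153607 [ 0.47628073 -0.27315263  0.07057082] tool frame [ 0.00276897  0.0005472  -0.00120272]
0.0014332751406212001 [ 0.47855343 -0.27119895  0.07080237] tool frame [ 0.00557556 -0.00050394 -0.00143466]
bore [ 0.47124076 -0.2710639   0.03530402] [ 0.47127318 -0.27103062  0.03528887]
```

Emit:
drive_tool(increments=[[0,0,0,0,0,0,0],[0,0,0,0,0,0,0],[0,0,0,0,0,0,0],[0,0,0,0,0,0,0],[0,0,0,0,0,0,0],[0,0,0,0,0,0,0],[0,0,0,0,0,0,0],[0,0,0,0,0,0,0]])

```text
t: 6.13
tool_pos: [0.4738, -0.2738, 0.0697]
orientation: [-3.093, -0.55, -0.0]
force: [0.5, 0.4, -0.0]
opening: 0.0491
```

Run:
```python
from plant import robot
from h import *
s=robot.read_state();c=robot.read_camera("wrist");T=wristT(s,c)
M=R.from_rotvec(s["orientation"]).as_matrix();print(s["tool_pos"],M[:,0],M[:,2],s["opening"])
cv2.imwrite("pics/w4.png",c["image"][:,:,::-1])
print(proj(c,[[.4739,-.2735,.04],s["tool_pos"]],T))
```

```text
[ 0.47377702 -0.27378801  0.06974842] [9.38760679e-01 3.44569858e-01 5.27472034e-06] [ 1.25320648e-06  1.18938418e-05 -1.00000000e+00] 0.04913064655273226
[[281.35264005 235.15017692]
 [281.88833702 253.27491846]]
```

View pics/w4.png

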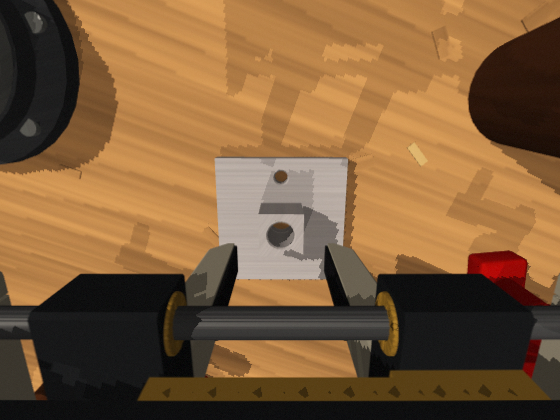

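Emit:
drive_tool(increments=[[0,0,0.03,0,0,0,0],[0,0,0.03,0,0,0,0],[0,0,0.03,-0.3,0,0,0],[0,0,0.03,-0.8,0,0,0],[0,0,0.03,-1.2,0,0,0],[0,0,0.03,-1.5,0,0,0],[0,0,0.03,-1.6,0,0,0],[0,0,0.03,-1.7,0,0,0],[0,0,0.03,-1.76,0,0,0],[0,0,0.03,-1.8,0,0,0],[0,0,0.03,-1.8,0,0,0],[0,0,0.03,-1.8,0,0,0]])

```text
t: 7.18
tool_pos: [0.4741, -0.2732, 0.0251]
orientation: [3.093, 0.55, 0.001]
force: [-0.2, 0.3, 0.3]
opening: 0.0929
```

Run:
```python
from plant import robot
from h import *
s=robot.read_state();print(s["tool_pos"],s["force"],s["opening"])
c=robot.read_camera("wrist");cv2.imwrite("pics/w5.png",c["image"][:,:,::-1])
c=robot.read_camera("scene");crop(c["image"],150,170,260,280,5,"pics/s5.png")
```

```text
[ 0.47407699 -0.27324393  0.02514823] [-0.15638911  0.32255073  0.32568617] 0.09285288227227817
```

View pics/w5.png

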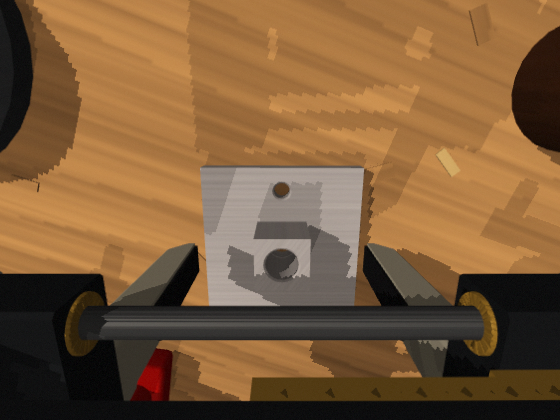

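View pics/s5.png

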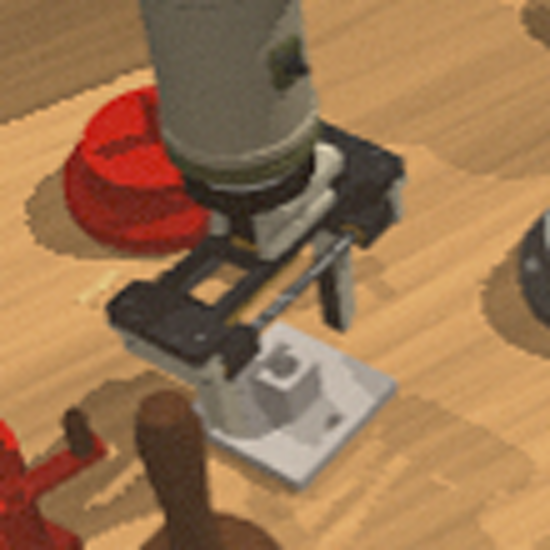

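Emit:
drive_tool(increments=[[0,0,0,-0.1,0,0,0],[0,0,0,-0.2,0,0,0],[0,0,0,-0.25,0,0,0],[0,0,0,-0.25,0,0,0]])

```text
t: 7.62
tool_pos: [0.4734, -0.2728, 0.0179]
orientation: [-3.092, -0.55, 0.001]
force: [-0.5, 0.7, -0.1]
opening: 0.0927
```

Emit:
drive_tool(increments=[[0,0,0,-0.06,0,0,0],[0,0,0,-0.12,0,0,0],[0,0,0,-0.16,0,0,0],[0,0,0,-0.16,0,0,0]])

```text
t: 7.95
tool_pos: [0.4736, -0.2729, 0.0142]
orientation: [-3.093, -0.55, 0.001]
force: [-0.3, 0.4, 0.2]
opening: 0.0931
```

Emit:
drive_tool(increments=[[1,0,0,0,0,0,0],[1,0,0,0,0,0,0],[1,0,0,0,0,0,0],[1,0,0,0,0,0,0],[1,0,0,0,0,0,0],[1,0,0,0,0,0,0],[1,0,0,0,0,0,0],[1,0,0,0,0,0,0],[1,0,0,0,0,0,0],[1,0,0,0,0,0,0],[1,0,0,0,0,0,0],[1,0,0,0,0,0,0],[1,0,0,0,0,0,0],[1,0,0,0,0,0,0]], squeeze=30)

```text
t: 9.12
tool_pos: [0.4738, -0.2731, 0.0145]
orientation: [3.093, 0.55, 0.0]
force: [0.1, -1.5, 0.1]
opening: 0.0299
```

Emit:
drive_tool(increments=[[1,0,0,0.2,0,0,0],[1,0,0,0.6,0,0,0],[1,0,0,1.2,0,0,0],[1,0,0,2.0,0,0,0],[1,0,0,3,0,0,0],[1,0,0,4,0,0,0],[1,0,0,4.5,0,0,0],[1,0,0,4.6,0,0,0],[1,0,0,4.6,0,0,0],[1,0,0,4.6,0,0,0]])

```text
t: 9.95
tool_pos: [0.4731, -0.2725, 0.1281]
orientation: [-3.092, -0.55, 0.002]
force: [0.3, 1.2, -5.1]
opening: 0.03
```

Run:
```python
from plant import robot
from h import *
s=robot.read_state();print(s["tool_pos"],s["force"],s["opening"],s["wrist_torque"])
c=robot.read_camera("wrist");cv2.imwrite("pics/w6.png",c["image"][:,:,::-1]);T=wristT(s,c);np.save("w6T.npy",T)
c=robot.read_camera("scene");crop(c["image"],150,130,270,250,5,"pics/s6.png")
```

```text
[ 0.4730755  -0.27253738  0.12812929] [ 0.3257673   1.17994332 -5.05698843] 0.029975066961216133 [0.0069979  0.00401469 0.00301127]
```

View pics/w6.png

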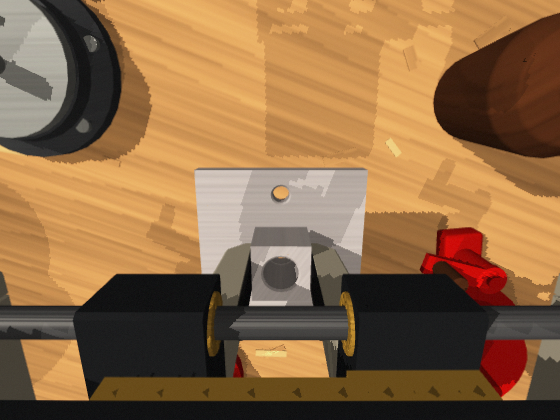

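View pics/s6.png

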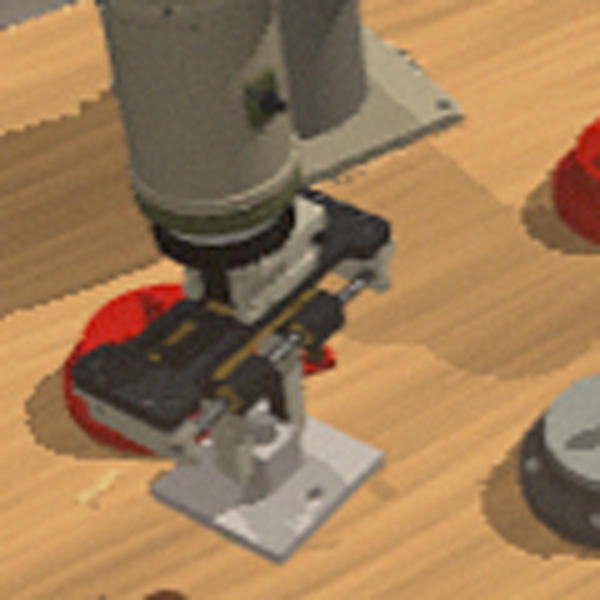

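Run:
```python
from plant import robot
from h import *
c=robot.read_camera("wrist");T0=c["mount"]
def tl(px,z):
    o,d=rays(c,px,T0);return (o+d*((z-o[2])/d[:,2])[:,None])
im=cv2.cvtColor(cv2.imread("pics/w6.png"),cv2.COLOR_BGR2GRAY)
b=tl([[281,273],[281,193]],-.0255);print("bore top",b[0]); 
h=tl([[281,193]],.0045);print("hole",h)
e=tl([[195,169.5],[367,169.5]],.0045);print(e,np.linalg.norm(e[1]-e[0]),(e[1]-e[0])[0]/(e[1]-e[0])[1])
```

```text
bore top [ 0.0003384  -0.00055799 -0.0255    ]
hole [[ 0.0346912  -0.00053684  0.0045    ]]
[[ 0.04795313 -0.04802617  0.0045    ]
 [ 0.04799776  0.04694253  0.0045    ]] 0.09496871431960843 0.00046990296081739647
```

Emit:
drive_tool(increments=[[1,0.1,0.4,0,0,0,0.01],[1,0.2,1.2,0,0,0,0.02],[1,0.4,2.3,0,0,0,0.033],[1,0.6,3.5,0,0,0,0.033],[1,0.8,4.7,0,0,0,0.033],[1,1.0,6.0,0,0,0,0.033],[1,1.2,7.2,0,0,0,0.033],[1,1.3,8.3,0,0,0,0.033],[1,1.36,9.1,0,0,0,0.033],[1,1.36,9.45,0,0,0,0.033],[1,1.36,9.52,0,0,0,0.033],[1,1.36,9.52,0,0,0,0.033],[1,1.36,9.52,-0.6,0,0,0.033],[1,1.36,9.52,-0.9,0,0,0.033],[1,1.36,9.52,-0.9,0,0,0.033],[1,1.36,9.52,-0.9,0,0,0.033]])

```text
t: 11.43
tool_pos: [0.5069, -0.0358, 0.1062]
orientation: [-3.083, -0.599, 0.003]
force: [0.3, 0.1, -4.3]
opening: 0.0301
```

Run:
```python
from plant import robot
from h import *
s=robot.read_state();print(s["tool_pos"],s["force"],s["opening"],s["wrist_torque"])
M=R.from_rotvec(s["orientation"]).as_matrix();print(np.arctan2(M[1,0],M[0,0]))
c=robot.read_camera("wrist");cv2.imwrite("pics/w7.png",c["image"][:,:,::-1])
c=robot.read_camera("scene");crop(c["image"],220,150,340,250,5.5,"pics/s7.png")
```

```text
[ 0.50688091 -0.03580563  0.10616466] [ 0.2989002   0.14071565 -4.27260216] 0.030140393323185428 [ 0.018342    0.04222146 -0.01801482]
0.38357504603205655
```

View pics/w7.png

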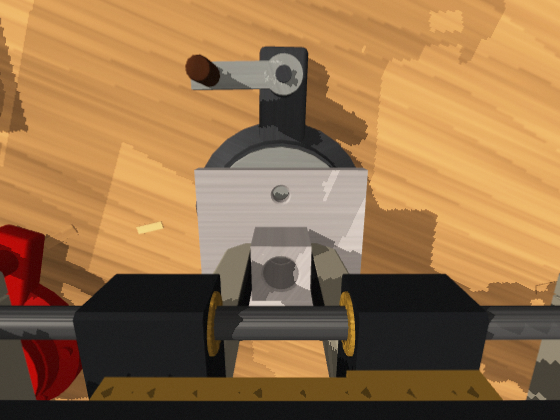

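View pics/s7.png

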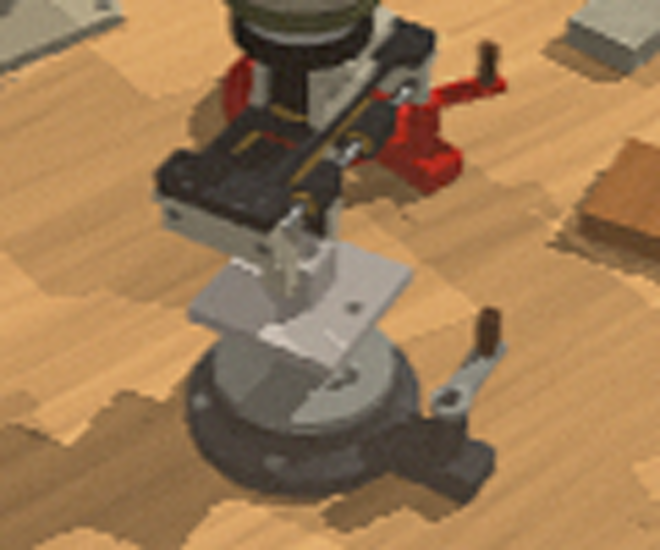

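Emit:
drive_tool(increments=[[1,0,0,-0.1,0,0,0],[1,0,0,-0.2,0,0,0],[1,0,0,-0.3,0,0,0],[1,0,0,-0.4,0,0,0],[1,0,0,-0.5,0,0,0],[1,0,0,-0.5,0,0,0]])

```text
t: 12.03
tool_pos: [0.5073, -0.0349, 0.0937]
orientation: [-3.083, -0.601, 0.002]
force: [0.2, -0.1, -3.8]
opening: 0.0299
```

Emit:
drive_tool(increments=[[1,0,0,-0.08,0,0,0],[1,0,0,-0.16,0,0,0],[1,0,0,-0.24,0,0,0],[1,0,0,-0.24,0,0,0]])

```text
t: 12.37
tool_pos: [0.5076, -0.035, 0.088]
orientation: [-3.083, -0.601, 0.0]
force: [1.1, 0.4, -4.4]
opening: 0.0298
```

Emit:
drive_tool(increments=[[1,0,0,-0.1,0,0,0],[1,0,0,-0.2,0,0,0],[1,0,0,-0.3,0,0,0],[1,0,0,-0.4,0,0,0],[1,0,0,-0.48,0,0,0],[1,0,0,-0.54,0,0,0],[1,0,0,-0.54,0,0,0]])

```text
t: 12.95
tool_pos: [0.5077, -0.0349, 0.0746]
orientation: [-3.083, -0.601, 0.0]
force: [1.3, 0.7, -3.6]
opening: 0.0301
```

Emit:
drive_tool(increments=[[1,0,0,-0.04,0,0,0],[1,0,0,-0.08,0,0,0],[1,0,0,-0.12,0,0,0],[1,0,0,-0.12,0,0,0]])

```text
t: 13.28
tool_pos: [0.5077, -0.035, 0.0718]
orientation: [-3.084, -0.601, 0.0]
force: [0.7, 0.0, -3.7]
opening: 0.0298
```

Emit:
drive_tool(increments=[[1,0,0,-0.04,0,0,0],[1,0,0,-0.08,0,0,0],[1,0,0,-0.08,0,0,0]])

```text
t: 13.53
tool_pos: [0.5078, -0.035, 0.0698]
orientation: [-3.084, -0.601, -0.0]
force: [0.3, 0.4, -4.0]
opening: 0.0298
```

Emit:
drive_tool(increments=[[1,0,0,-0.04,0,0,0],[1,0,0,-0.08,0,0,0],[1,0,0,-0.08,0,0,0]])

```text
t: 13.78
tool_pos: [0.5078, -0.035, 0.0678]
orientation: [3.084, 0.601, 0.0]
force: [0.9, -0.6, -2.9]
opening: 0.0298
```

Emit:
drive_tool(increments=[[1,0,0,-0.04,0,0,0],[1,0,0,-0.08,0,0,0],[1,0,0,-0.08,0,0,0]])

```text
t: 14.03
tool_pos: [0.5078, -0.0351, 0.0659]
orientation: [3.084, 0.601, 0.0]
force: [1.4, 0.5, -3.4]
opening: 0.03
```

Emit:
drive_tool(increments=[[1,0,0,-0.04,0,0,0],[1,0,0,-0.08,0,0,0],[1,0,0,-0.08,0,0,0]])

```text
t: 14.28
tool_pos: [0.5078, -0.0351, 0.0639]
orientation: [3.084, 0.601, 0.0]
force: [0.8, 0.7, -3.5]
opening: 0.0298
```

Emit:
drive_tool(increments=[[1,0,0,-0.04,0,0,0],[1,0,0,-0.08,0,0,0],[1,0,0,-0.12,0,0,0],[1,0,0,-0.12,0,0,0]])

```text
t: 14.62
tool_pos: [0.5078, -0.0351, 0.0608]
orientation: [3.084, 0.601, 0.0]
force: [1.3, -0.5, -2.6]
opening: 0.0298
```

Emit:
drive_tool(increments=[[1,0,0,-0.03,0,0,0],[1,0,0,-0.06,0,0,0],[1,0,0,-0.06,0,0,0]])

```text
t: 14.87
tool_pos: [0.5079, -0.035, 0.0595]
orientation: [3.084, 0.601, 0.0]
force: [1.4, 0.1, -3.2]
opening: 0.0293
```

Emit:
drive_tool(increments=[[1,0,0,-0.02,0,0,0],[1,0,0,-0.04,0,0,0],[1,0,0,-0.04,0,0,0]])

```text
t: 15.12
tool_pos: [0.5079, -0.035, 0.0595]
orientation: [3.083, 0.601, 0.0]
force: [-4.1, 0.5, 7.9]
opening: 0.03
```

Run:
```python
from plant import robot
from h import *
s=robot.read_state();print(s["tool_pos"],s["force"],s["opening"],s["wrist_torque"])
c=robot.read_camera("wrist");cv2.imwrite("pics/w8.png",c["image"][:,:,::-1])
c=robot.read_camera("scene");crop(c["image"],220,150,340,250,5.5,"pics/s8.png")
```

```text
[ 0.50794211 -0.03504126  0.05946399] [-4.07542126  0.53658112  7.91176541] 0.0299657720478776 [ 0.05533594  0.64672393 -0.02999485]
```

View pics/w8.png

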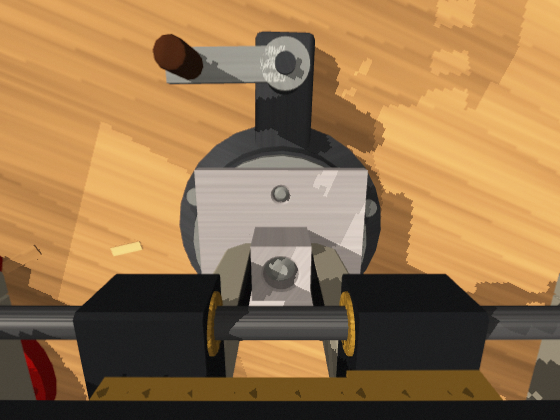

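View pics/s8.png

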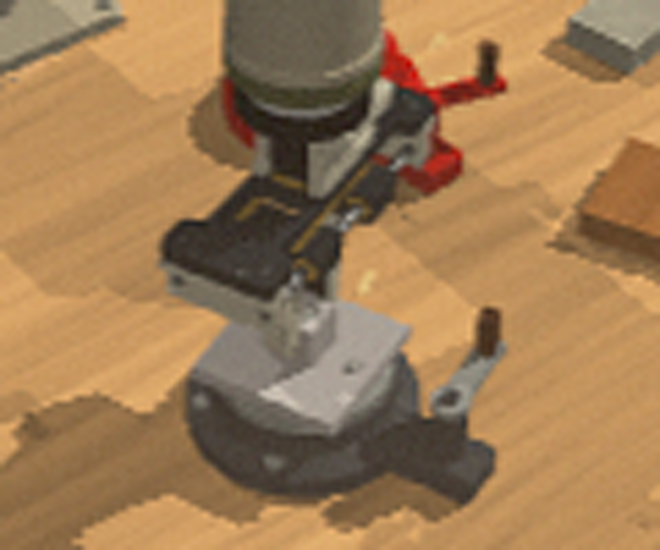

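Emit:
drive_tool(increments=[[1,0,0,0.02,0,0,0],[0.5,0,0,0.03,0,0,0],[0.5,0,0,0.03,0,0,0],[0.5,0,0,0.03,0,0,0],[0.5,0,0,0.03,0,0,0],[0.5,0,0,0.03,0,0,0],[0.5,0,0,0.03,0,0,0]])

```text
t: 15.8
tool_pos: [0.5077, -0.0351, 0.0592]
orientation: [-3.084, -0.601, 0.0]
force: [-0.2, 1.1, 0.2]
opening: 0.0463
```

Emit:
drive_tool(increments=[[0.5,0,0,0.3,0,0,0],[0.5,0,0,0.8,0,0,0],[0.5,0,0,1.6,0,0,0],[0.5,0,0,2.6,0,0,0],[0.5,0,0,3.6,0,0,0],[0.5,0,0,4.2,0,0,0],[0.5,-0.2,0,4.2,0,0,0],[0.5,-0.8,0,4.2,0,0,0],[0.5,-1.5,0,4.2,0,0,0],[0.5,-2,0,4.2,0,0,0],[0.5,-2,0,4.2,0,0,0],[0.5,-2,0,4.2,0,0,0]])

```text
t: 16.8
tool_pos: [0.4574, -0.035, 0.1642]
orientation: [3.084, 0.6, 0.001]
force: [1.0, -0.2, -0.6]
opening: 0.0467
```

Run:
```python
from plant import robot
from h import *
s=robot.read_state();print(s["tool_pos"],s["force"],s["opening"],s["q"])
M=R.from_rotvec(s["orientation"]).as_matrix();print(np.arctan2(M[1,0],M[0,0]))
c=robot.read_camera("wrist");cv2.imwrite("pics/w9.png",c["image"][:,:,::-1]);np.save("w9T.npy",wristT(s,c))
c=robot.read_camera("scene");crop(c["image"],220,150,340,250,5.5,"pics/s9.png")
```

```text
[ 0.45742247 -0.03502727  0.16415231] [ 1.0066701  -0.19060249 -0.58892858] 0.046742157515093335 [-1.88297260e-01 -2.34180379e-01  1.92997986e+00  3.99591160e-05
  1.44542704e+00  9.97954207e-01]
0.38453989768608154
```

View pics/w9.png

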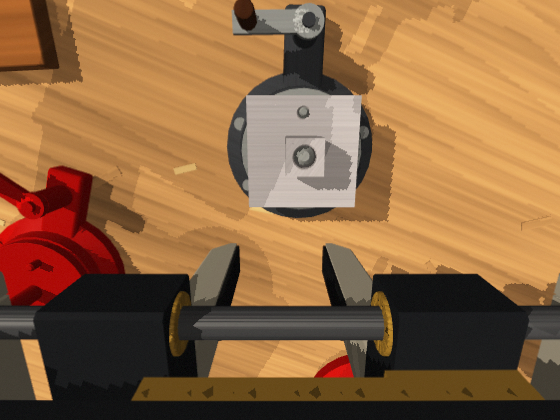

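View pics/s9.png

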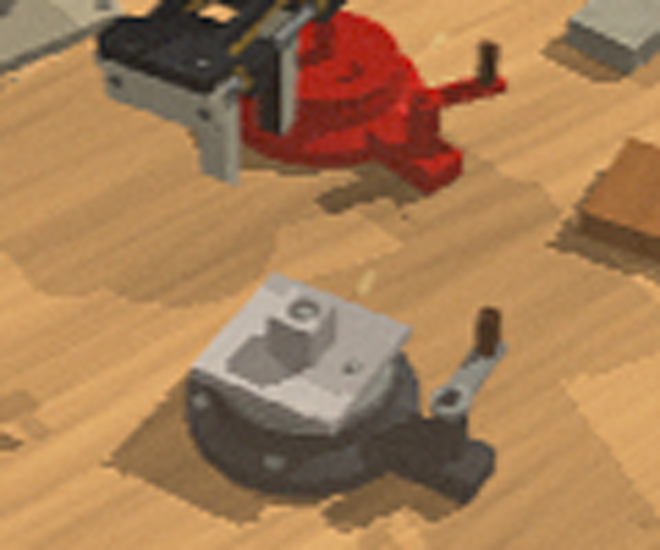

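Run:
```python
from plant import robot
from h import *
c=robot.read_camera("wrist");T=np.load("w9T.npy")
im=cv2.imread("pics/w9.png");cv2.imwrite("pics/w9z.png",cv2.resize(im[0:70,220:340],None,fx=6,fy=6,interpolation=cv2.INTER_CUBIC))
w=c["image"]
print("pivot",onz(c,[[309,20]],.064,T),"knob",onz(c,[[243,9]],.094,T))
ct=robot.read_camera("top"); crop(ct["image"],240,150,340,250,6,"pics/t9.png")
```

```text
pivot [[0.60199853 0.00109408 0.064     ]] knob [[0.58303167 0.04380002 0.094     ]]
```

View pics/w9z.png

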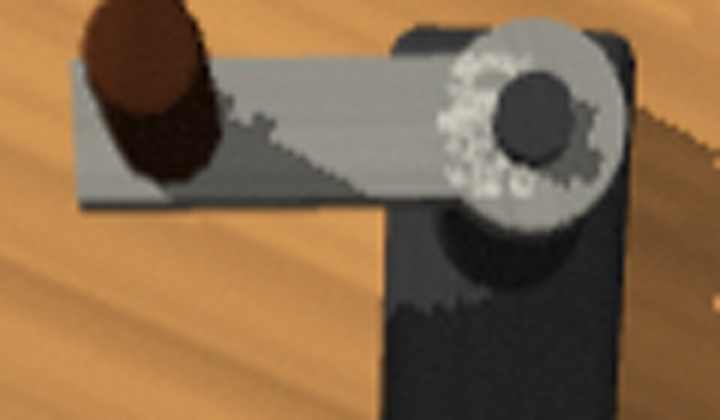

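View pics/t9.png

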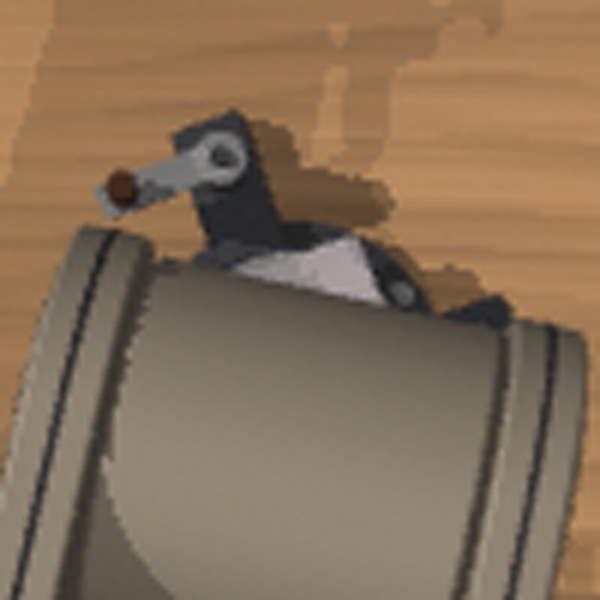

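Emit:
drive_tool(increments=[[0.5,0.2,0.2,0,0,0,0.12],[0.5,0.6,0.5,0,0,0,0.24],[0.5,1.2,0.8,0,0,0,0.36],[0.5,1.8,1.2,0,0,0,0.48],[0.5,2.4,1.6,0,0,0,0.6],[0.5,3.0,2.0,0,0,0,0.72],[0.5,3.6,2.4,0,0,0,0.84],[0.5,4.2,2.7,0,0,0,0.96],[0.5,4.6,2.9,0,0,0,1.08],[0.5,4.9,3.05,0,0,0,1.2],[0.5,5.02,3.12,-0.3,0,0,1.32],[0.5,5.02,3.12,-0.7,0,0,1.44],[0.5,5.02,3.12,-1.1,0,0,1.55],[0.5,5.02,3.12,-1.4,0,0,1.6],[0.5,5.02,3.12,-1.57,0,0,1.6],[0.5,5.02,3.12,-1.57,0,0,1.6],[0.5,5.02,3.12,-1.57,0,0,1.6]])

```text
t: 18.42
tool_pos: [0.5833, 0.043, 0.1248]
orientation: [-1.72, -2.628, 0.0]
force: [-0.9, 0.1, -0.5]
opening: 0.0465
```

Run:
```python
from plant import robot
from h import *
s=robot.read_state();print(s["tool_pos"],s["force"],s["opening"],s["q"])
M=R.from_rotvec(s["orientation"]).as_matrix();print(np.arctan2(M[1,1],M[0,1]))
c=robot.read_camera("wrist");cv2.imwrite("pics/w10.png",c["image"][:,:,::-1]);print(proj(c,[[.583,.043,.094]],wristT(s,c)))
```

```text
[0.58332527 0.04299734 0.12476137] [-0.85439656  0.10614418 -0.52075995] 0.046494518189400445 [-1.41004176e-02  1.48148149e-01  1.63251613e+00  4.78660698e-05
  1.36156834e+00 -4.26026322e-01]
0.411916033739494
[[280.96918764 236.73970676]]
```

View pics/w10.png

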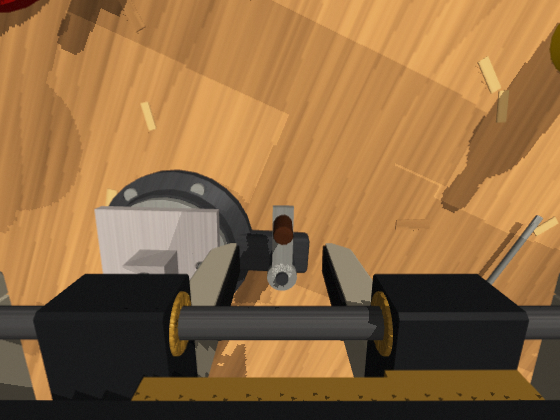

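Emit:
drive_tool(increments=[[0.5,-0.03,0.07,-0.5,0,0,0],[0.5,-0.03,0.07,-1.0,0,0,0],[0.5,-0.03,0.07,-1.5,0,0,0],[0.5,-0.03,0.07,-1.8,0,0,0],[0.5,-0.03,0.07,-2.0,0,0,0],[0.5,-0.03,0.07,-2.1,0,0,0],[0.5,-0.03,0.07,-2.1,0,0,0]])

```text
t: 19.05
tool_pos: [0.582, 0.0447, 0.0715]
orientation: [-1.717, -2.629, 0.001]
force: [0.3, -0.2, 0.2]
opening: 0.0466
```

Emit:
drive_tool(increments=[[1,0,0,0,0,0,0],[1,0,0,0,0,0,0],[1,0,0,0,0,0,0],[1,0,0,0,0,0,0],[1,0,0,0,0,0,0],[1,0,0,0,0,0,0],[1,0,0,0,0,0,0],[1,0,0,0,0,0,0]], squeeze=10)

```text
t: 19.72
tool_pos: [0.5829, 0.0449, 0.0728]
orientation: [1.717, 2.63, 0.001]
force: [1.1, 1.4, 2.3]
opening: 0.0136
```

Run:
```python
from plant import robot
from h import *
s=robot.read_state();print(s["tool_pos"],s["force"],s["opening"])
p=s["tool_pos"][:2]; piv=np.array([.602,0.0005]); 
r=.046;a0=1.987
for i in range(1,21):
    a=min(a0+i*.08,3.52); d=(r*np.array([np.cos(a)-np.cos(a0),np.sin(a)-np.sin(a0)]))/.025
    print(i,round(a-a0,2),d.round(2))
```

```text
[0.58286071 0.04487562 0.07283946] [1.13281413 1.39732884 2.26576094] 0.0135564706445087
1 0.08 [-0.13 -0.06]
2 0.16 [-0.26 -0.14]
3 0.24 [-0.38 -0.23]
4 0.32 [-0.49 -0.32]
5 0.4 [-0.6  -0.42]
6 0.48 [-0.69 -0.53]
7 0.56 [-0.78 -0.65]
8 0.64 [-0.86 -0.78]
9 0.72 [-0.93 -0.91]
10 0.8 [-0.98 -1.04]
11 0.88 [-1.03 -1.18]
12 0.96 [-1.06 -1.33]
13 1.04 [-1.08 -1.47]
14 1.12 [-1.1  -1.62]
15 1.2 [-1.09 -1.77]
16 1.28 [-1.08 -1.91]
17 1.36 [-1.06 -2.06]
18 1.44 [-1.02 -2.2 ]
19 1.52 [-0.97 -2.34]
20 1.53 [-0.97 -2.36]
```

Emit:
drive_tool(increments=[[1,-0.13,-0.06,0,0,0,0.08],[1,-0.26,-0.14,0,0,0,0.16],[1,-0.38,-0.23,0,0,0,0.24],[1,-0.49,-0.32,0,0,0,0.32],[1,-0.6,-0.42,0,0,0,0.4],[1,-0.69,-0.53,0,0,0,0.48],[1,-0.78,-0.65,0,0,0,0.56],[1,-0.78,-0.65,0,0,0,0.56]])

```text
t: 20.38
tool_pos: [0.5628, 0.028, 0.0728]
orientation: [-0.918, -3.004, 0.001]
force: [-2.0, -0.7, 4.3]
opening: 0.0132
```

Emit:
drive_tool(increments=[[1,-0.08,-0.13,0,0,0,0.08],[1,-0.15,-0.26,0,0,0,0.16],[1,-0.2,-0.39,0,0,0,0.24],[1,-0.25,-0.53,0,0,0,0.32],[1,-0.28,-0.68,0,0,0,0.4],[1,-0.3,-0.82,0,0,0,0.48],[1,-0.32,-0.97,0,0,0,0.56],[1,-0.31,-1.12,0,0,0,0.64],[1,-0.3,-1.26,0,0,0,0.72],[1,-0.28,-1.41,0,0,0,0.8],[1,-0.28,-1.41,0,0,0,0.8]])

```text
t: 21.3
tool_pos: [0.5555, -0.0074, 0.0727]
orientation: [0.321, -3.124, 0.001]
force: [-4.7, -2.4, 5.6]
opening: 0.0138
```

Emit:
drive_tool(increments=[[1,0.02,-0.07,0,0,0,0.04],[1,0.04,-0.14,0,0,0,0.08],[1,0.04,-0.14,0,0,0,0.08]])

```text
t: 21.55
tool_pos: [0.5562, -0.0108, 0.0727]
orientation: [0.442, -3.108, 0.0]
force: [-6.5, -1.8, 6.9]
opening: 0.0133
```

Emit:
drive_tool(increments=[[1,0.04,-0.08,0,0,0,0.04],[1,0.07,-0.15,0,0,0,0.08],[1,0.09,-0.2,0,0,0,0.11],[1,0.09,-0.2,0,0,0,0.11]])

```text
t: 21.88
tool_pos: [0.5579, -0.0158, 0.0727]
orientation: [0.611, -3.078, -0.0]
force: [-8.9, -2.0, 10.9]
opening: 0.0139
```

Emit:
drive_tool(increments=[[1,0.02,-0.06,0,0,0,0],[1,0.03,-0.1,0,0,0,0],[1,0.03,-0.1,0,0,0,0]])

```text
t: 22.13
tool_pos: [0.5579, -0.016, 0.0726]
orientation: [0.609, -3.078, -0.006]
force: [-12.2, 7.8, 12.8]
opening: 0.0136
```

Emit:
drive_tool(increments=[[0.6,-0.02,0.05,0,0,0,0],[0.5,-0.02,0.05,0.02,0,0,0],[0.5,-0.02,0.05,0.05,0,0,0],[0.5,-0.02,0.05,0.05,0,0,0],[0.5,-0.02,0.05,0.05,0,0,0],[0.5,-0.02,0.05,0.05,0,0,0],[0.5,-0.02,0.05,0.4,0,0,0],[0.5,-0.02,0.05,1.0,0,0,0],[0.5,-0.02,0.05,2.0,0,0,0],[0.5,-0.02,0.05,3.0,0,0,0],[0.5,-0.02,0.05,4.0,0,0,0],[0.5,1.0,1.0,4.5,0,0,0],[0.5,2.0,2.0,4.5,0,0,0],[0.5,2.0,2.0,4.5,0,0,0],[0.5,2.0,2.0,4.5,0,0,0]])

```text
t: 23.38
tool_pos: [0.6107, 0.0333, 0.1852]
orientation: [0.616, -3.08, -0.0]
force: [-0.3, -0.6, 0.1]
opening: 0.0463
```

Run:
```python
from plant import robot
from h import *
s=robot.read_state();print(s["tool_pos"],s["force"],s["opening"])
c=robot.read_camera("wrist");cv2.imwrite("pics/w11.png",c["image"][:,:,::-1]);np.save("w11T.npy",wristT(s,c))
c=robot.read_camera("scene");cv2.imwrite("pics/s11.png",c["image"][:,:,::-1])
```

```text
[0.61067871 0.03329877 0.18524792] [-0.32931929 -0.61153749  0.10467696] 0.04627680928721151
```

View pics/w11.png

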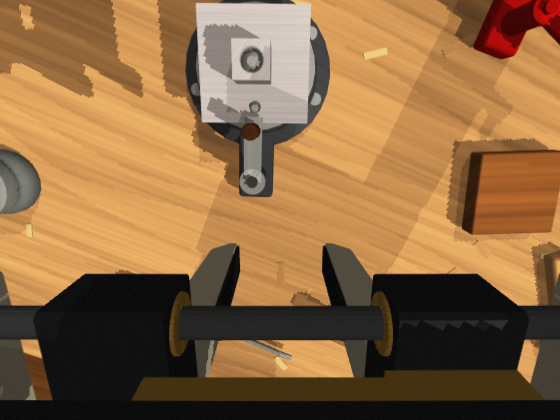

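View pics/s11.png

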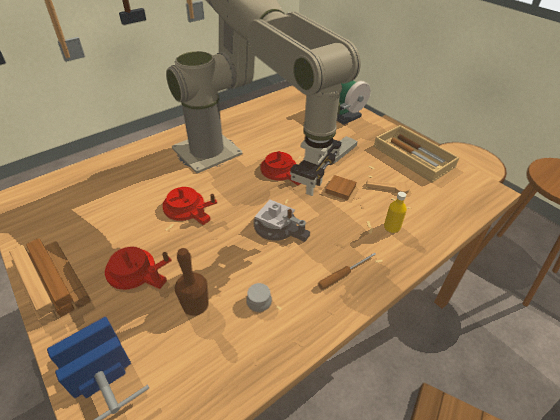

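Run:
```python
from plant import robot
from h import *
c=robot.read_camera("wrist");T=np.load("w11T.npy")
a=lambda px,z:onz(c,[px],z,T)[0]
p=a((252,181),.064);k=a((251,131),.094);s=a((251,61),.083);print(p,k,s)
f=lambda d:np.arctan2(d[1],d[0])
print("knob dir - spindle dir",f(k-p)-f(s-p))
print(robot.read_state()["force"],robot.read_state()["t"]); print(robot.close_job())
```

```text
[0.60107523 0.00142108 0.064     ] [ 0.55751815 -0.01362137  0.094     ] [ 0.50823522 -0.03385255  0.083     ]
knob dir - spindle dir -0.03056800779297486
[ 0.71192465  0.31133234 -0.28518238] 23.5333
the job is handed in; nothing more can be done
None
```

The faceplate is seated flat on the iron stand with the drive pin in its hole. The keeper is swung in against its stop, and I handed the job in at about 23.5 s of the 72 s allowed.

**Fitting the plate**
- I gripped the plate by its hub and turned it to the pin direction I had measured, about 0.385 rad in the world frame.
- Lowered in small steps, it dropped over the pin on the first try, so no hunting by feel was needed.
- The tool stopped at the expected seated height, with roughly 11 N of net downward force.

**Swinging the keeper**
- I gripped the knob lightly and moved it round its arc until it stopped turning, with about 8 N sideways against the stop.
- Then I opened the fingers and backed away.

**Last checks**
- The plate looked level on the seat, with the pin visible in its hole.
- In the last picture the keeper points at the spindle within about 0.03 rad (limit 0.12).
- The fingers were clear and the force reading was about zero.
- The offcut, glue, wax tin, gouge and mallet looked where they had been. I did not measure any bystander.

**What disagreed**
- The first grasp closed above the hub. Both pictures and touch showed the fingertips about level with the TCP, not 25 mm ahead of it as stated, so I lowered the tool 25 mm and the second grasp held.
- While the knob was being moved, the upward force on the tool rose to about 13 N, probably from the grip on the knob or a finger resting on the arm. It was gone after release.

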